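# Shut and screw down the iron's top door

## Robot

A 6-joint arm with a two-finger parallel gripper is mounted at the origin on the work surface. World frame = base frame: x ahead of the robot, y to its left, z up, the work surface at z = 0. Lengths are in mm, angles in rad, forces in N, time in s.
With the tool pointing down it reaches from about 250 to 725 mm from the base axis. Payload 4 kg.
Tool frame: the origin (TCP) lies midway between the tips of the shut fingers; the grasp point (between the pads) lies 19 mm behind it; z points along the fingers, y is the direction in which the jaws open and shut (so a half turn about z gives the same grasp; the last joint's range is limited). The gripper opens to 85 mm and grips with 20 to 120 N. Pads are 22 mm wide; open, the fingers measure 114 mm over their backs; the gripper's body (76 mm by 85 mm) begins 54 mm behind the grasp point. The pads swing forward as they close: fully open they stand 13 mm farther back than shut.
Start: joints at [-1.336, 0.241, 0.005, 1.335, 0, 1.571], TCP at [116.322, -486.28, 231.306] pointing down, gripper open.
Joint ranges: [-2.72, 2.72], [-1.05, 1.87], [-1.09, 1.28], [-1.99, 2.15], [-1.42, 1.44], [-3.14, 3.14]. Speed limits (rad/s): [2.79, 2.79, 3.14, 3.14, 3.14, 3.14].

## Interface

Orientations are given as [roll, pitch, yaw] about the fixed x, y, z axes, in that order (R = Rz(yaw) Ry(pitch) Rx(roll)).
In Python, from rig import reach, move_l, movej, open_gripper, grasp, pause, ik, snapshot, MotionError, close_job, current_t, current_joints, current_joint_velocities, current_joint_torque, current_eef_pos, current_tool_rot, current_wrist_force, current_ft_torque, current_grip_width gives the robot as it stands. Calls block until the motion is done:
- reach(position, orientation): joint-space move of the TCP to a pose.
- move_l(position, rotation=None, vel=150): straight line of the TCP; rotation=None keeps the orientation; vel is the mean speed in mm/s.
- movej(angles): joint-space move.
- open_gripper() and grasp(): open the fingers fully, or close them until they stop; the grip force is fixed at half the most.
- pause(seconds).
- ik(position, orientation): joint angles nearest the present ones, or None.
- snapshot(name): name is "scene" or "top" or "wrist"; returns a dict with "img" (420x560x3 uint8, red, green, blue), "mtx" (3x3 intrinsics, pixels), "R" (3x3) and "t" (3): a world point X has camera coordinates R X + t. Camera axes: x right, y down, z forward; pixel columns grow to the right and rows downward; lengths in mm; the calibration is good to about 2 mm. The wrist camera is an equidistant fisheye: a pixel r from the principal point sees the ray r / f radians off the axis. A picture is of the moment at which its call begins. There is no depth.
A pose or a line that the arm cannot do raises MotionError and nothing moves.
- close_job(): hands the job in, once; it reports no verdict.
Readings, each from a call of its own:
- current_t(): time.
- current_joints(): joint angles.
- current_joint_velocities(): joint speeds.
- current_joint_torque(): joint torques, N m.
- current_eef_pos(): TCP position.
- current_tool_rot(): TCP orientation.
- current_wrist_force(): force on the tool from outside, world axes, zero at the start.
- current_ft_torque(): the same for the moment, N m.
- current_grip_width(): finger opening in mm.
Only numpy, scipy, OpenCV 4.12 (cv2) and the standard library are available. Lean on these libraries where they do the work, as an engineer would, in place of code of your own. Each camera call takes 0.05 s, during which the arm holds its last target.

## Task

With the fingertips, push the charcoal iron's open top door down until it is shut, then push the wings of its brass wing screw round clockwise (seen from above), stroke after stroke, until the screw is fully home and the door is fastened. Only push: do not grip, pinch or lift anything, do not force the door or the screw once it has come to its stop, and leave the other things on the ledge where they are.

Things in the scene. Friction and masses are not known exactly. Their poses are not given: they have to be found in the camera images.
- iron: Charcoal box iron, fixed to the ledge, boat-shaped: 205 mm long without the thumb tab, 114 mm wide, body 88 mm high, under a 6 mm top door hinged across its flat rear. Origin: on the ledge under the iron; x axis from the pointed nose (-85 mm) to the flat rear (+120 mm), z up.
- door (a joint): Opening angle of the iron's top door, rad: 0 shut, grows as the nose end rises (up to 1.2); starts 0.45 to 0.8. A stiff hinge (about 0.55 Nm friction) holds it where it is left; a few N downward at the thumb tab shut it.
- door_hinge (a point): Point on the hinge line of the door, at its middle, 122 mm behind the iron's origin and 88 mm above the ledge, level with the door's underside. The axes turn with the door: x to the rear along the door, z out of its upper face.
- thumb_tab (a point): Centre of pressing on the upper face of the brass thumb tab at the door's nose, 228 mm in front of the hinge line and 6 mm above the door's underside; tab 36 mm wide, it reaches 14 mm farther forward. With the door shut it is 94 mm above the ledge. Axes as the door's.
- wing_screw (a joint): Turn of the brass wing screw, rad, growing clockwise as seen from above (tightening): starts 0.5 to 3.5, the solid stop (fully home) is at 9.0. It turns with slight friction (about 0.04 Nm), stays where it is left, and sinks 4 mm a turn; the gap of up to 6 mm under its collar has closed when it is home.
- screw_top (a point): Top of the wing screw's hub, on its axis, 45 mm noseward of the iron's origin. Hub 16 mm across; two upright round wings 5 mm thick, 25 mm in diameter, 70 mm over both tips, reaching from 19 mm below to 6 mm above this point. The door's upper face lies 25 mm below this point when the screw is home, up to 31 mm when loose. Axes as wing_end's.
- wing_end (a point): Outer tip of one of the two wings, 35 mm from the axis, at the wings' mid height (6.5 mm below screw_top). The other wing is opposite. Its y axis points outward along the wing, z up the screw axis.
- tray: Round shallow aluminium tray, 240 mm across, 18 mm high, loose; leave it alone. Origin under its middle.
- jar: Glass jar with a green twist cap, 76 mm across, 120 mm high, loose; leave it alone. Origin under its middle.
- mug: Blue enamelled mug, 80 mm across, 85 mm high, loose; leave it alone. Origin under its middle.
- scoop: Red plastic scoop lying flat, 210 mm long, 70 mm wide, about 40 mm high, loose; leave it alone. Origin under its bowl's closed end, handle to -x.
- peg_1: Yellow clothes peg lying flat, 75 x 14 x 15 mm, loose; leave it alone. Origin under its middle.
- peg_2: Yellow clothes peg lying flat, 75 x 14 x 15 mm, loose; leave it alone. Origin under its middle.
- whisk: Stainless balloon whisk lying flat, 240 mm long, 50 mm high, loose; leave it alone. Origin under its middle.
- handle (a point): Middle of the wooden handle on the door, on its centre line: 22 mm thick, 116 mm long, along the door's x, on two 10 mm posts; this point is 43 mm above the door's upper face, the handle's top 54 mm. Its front end is 47 mm and its front post 59 mm behind the wing screw's axis. Axes as the door's. Not to be gripped.

How it is judged:
By the outcome, as a careful person would: the job done as asked, in the order asked, and still so for the second after the job is handed in, with the robot touching nothing.
It also fails if it takes over 56 s, if anything falls off the work surface, if the arm or the gripper's body presses on something with over 40 N, if the wrist force passes 120 N, or if a joint passes its speed limit or range.

## Working session

There is one attempt and no reset: what is moved stays moved. The work goes in short steps, each a Python script; the robot and the scene stay as the last script left them, time stands still between calls to the robot, and variables do not carry over. Pictures are saved under pics/ and viewed, and the job is handed in when it is done.

```bash
ls -la; mkdir -p pics
cat > h.py <<'E'
import numpy as np, cv2
from rig import *
def save(s,name):
    cv2.imwrite('pics/'+name+'.png',cv2.cvtColor(s['img'],cv2.COLOR_RGB2BGR))
def ray(s,u,v):
    d=np.linalg.inv(s['mtx'])@np.array([u,v,1.]);R=np.array(s['R']);t=np.array(s['t'])
    return -R.T@t, R.T@d/np.linalg.norm(d)
def onz(s,u,v,z):
    c,d=ray(s,u,v); return c+d*(z-c[2])/d[2]
def proj(s,X):
    p=np.array(s['mtx'])@(np.array(s['R'])@np.array(X,float)+np.array(s['t'])); return p[:2]/p[2]
def tri(a,b):
    c1,d1=a;c2,d2=b
    A=np.stack([d1,-d2],1); l=np.linalg.lstsq(A,c2-c1,rcond=None)[0]
    p,q=c1+l[0]*d1,c2+l[1]*d2
    return (p+q)/2,np.linalg.norm(p-q)
E
python3 - <<'E'
from h import *
import pickle
d={}
for n in ['scene','top','wrist']:
    s=snapshot(n); save(s,n+'0'); d[n]=s
    print(n,np.round(s['mtx'],1).tolist(),np.round(-np.array(s['R']).T@s['t'],0), np.round(s['R'],2).tolist())
pickle.dump(d,open('s0.pkl','wb'))
print(current_t(),current_eef_pos(),current_tool_rot())
E
```

```text
total 12
drwxr-xr-x  3 agent agent 4096 Dec  6 06:56 .
drwxr-xr-x 23 root  root  4096 Dec  6 06:56 ..
drwxr-xr-x  2 agent agent 4096 Dec  6 06:56 pics
scene [[437.4, 0.0, 279.7], [0.0, 437.4, 204.3], [0.0, 0.0, 1.0]] [1010.  760.  688.] [[-0.87, 0.49, -0.01], [0.28, 0.46, -0.84], [-0.41, -0.74, -0.54]]
top [[465.8, 0.0, 281.5], [0.0, 465.8, 200.6], [0.0, 0.0, 1.0]] [ 371.    9. 1298.] [[-0.01, -1.0, 0.02], [-0.98, 0.0, -0.18], [0.18, -0.02, -0.98]]
wrist [[325.2, 0.0, 279.1], [0.0, 325.2, 206.9], [0.0, 0.0, 1.0]] [ 181. -470.  374.] [[0.23, -0.97, -0.0], [-0.94, -0.22, 0.26], [-0.26, -0.06, -0.96]]
0.15 [ 116.21210339 -485.81671352  230.62207923] [-3.13997688e+00 -2.71295343e-07  2.34804031e-01]
```

View pics/scene0.png

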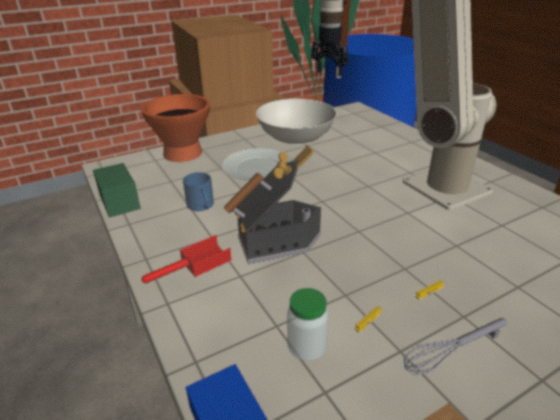

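View pics/top0.png

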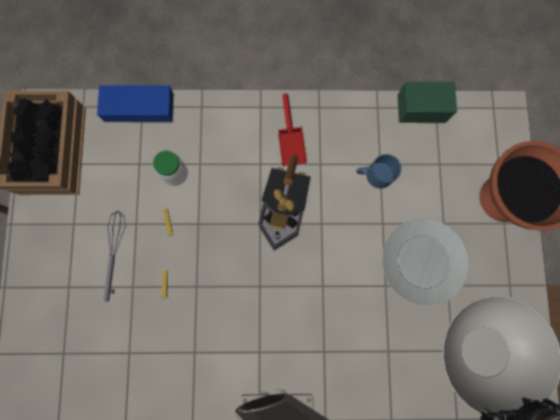

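View pics/wrist0.png

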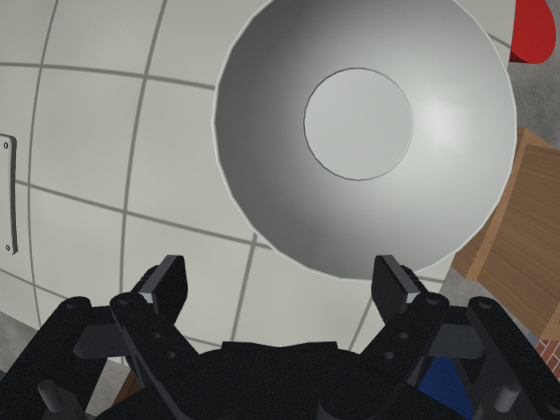

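The scene view shows the iron near (280,215) with its door open. In the top view it is at (285,205), with the nose toward the robot at (278,247) and the hinge near the scoop. I'll zoom in on both.

Run:
```python
from h import *
import pickle
d=pickle.load(open('s0.pkl','rb'))
a=cv2.cvtColor(d['scene']['img'],cv2.COLOR_RGB2BGR)[140:270,215:335]
b=cv2.cvtColor(d['top']['img'],cv2.COLOR_RGB2BGR)[140:260,230:340]
cv2.imwrite('pics/zs.png',cv2.resize(a,None,fx=4.6,fy=4.6,interpolation=cv2.INTER_CUBIC))
cv2.imwrite('pics/zt.png',cv2.resize(b,None,fx=5,fy=5,interpolation=cv2.INTER_CUBIC))
```

```text
(no output)
```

View pics/zs.png

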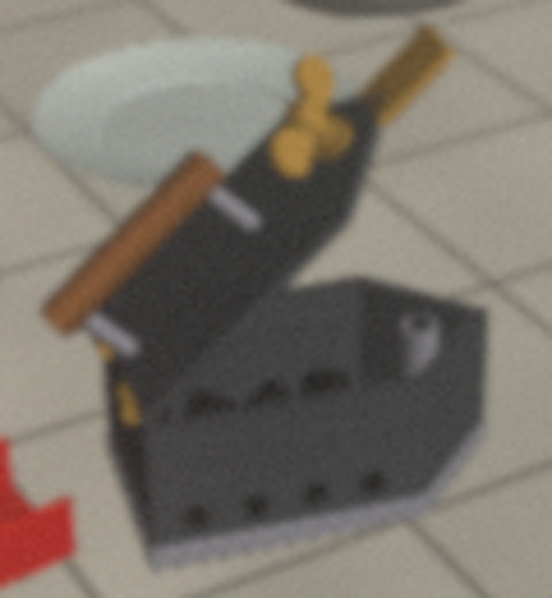

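View pics/zt.png

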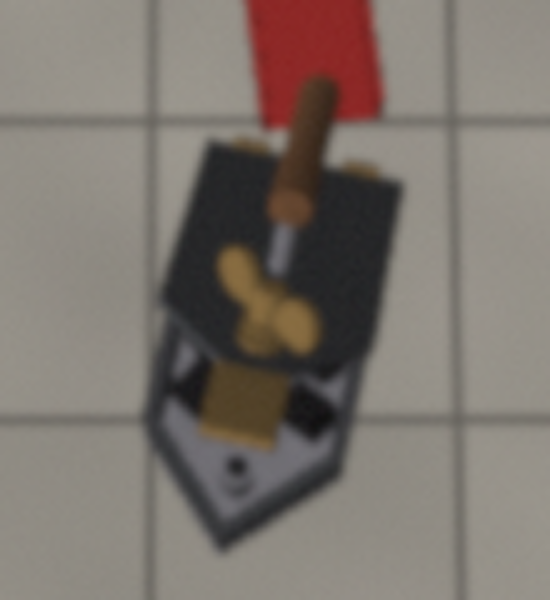

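Run:
```python
from h import *
import pickle
d=pickle.load(open('s0.pkl','rb'));S,T=d['scene'],d['top']
t=lambda x,y:(230+x/5,140+y/5)
s=lambda x,y:(215+x/4.6,140+y/4.6)
A=onz(T,*t(210,145),94);B=onz(T,*t(400,180),94);N=onz(T,*t(222,548),88)
print('rear corners',A,B,np.linalg.norm(A-B),'nose',N)
m=(A+B)/2; print('dist rear-nose',np.linalg.norm((m-N)[:2]),'yaw',np.arctan2(*(m-N)[1::-1]), 'yaw perp',np.arctan2(*(A-B)[1::-1])-np.pi/2)
for n,a,b in [('tabfront mid',t(238,438),s(441,38)),('wing1',t(237,268),s(313,78)),('wing2',t(299,327),s(293,152)),('wing1b',t(237,268),s(293,152)),
  ('handle rear end?',t(322,90),s(58,318)),('handle front',t(290,205),s(207,165))]:
    print(n,*tri(ray(T,*a),ray(S,*b)))
```

```text
rear corners [682.33407792   9.51894912  94.        ] [663.11369427 -91.50907558  94.        ] 102.8400939447088 nose [468.62402866   3.62472351  88.        ]
dist rear-nose 208.92026511085368 yaw -0.2152311822900924 yaw perp -0.188001333046097
tabfront mid [503.71741479  -2.1556315  252.97981957] 2.95663382549153
wing1 [580.46533242  -0.85262713 251.67326683] 7.221867971137632
wing2 [567.96946143 -34.2220261  190.89587761] 2.956413433370749
wing1b [589.67855562  -2.16796708 212.72769407] 4.089354025703341
handle rear end? [701.9536255  -48.07448949 126.72475824] 3.190003406727582
handle front [623.33124419 -28.40079408 202.41609692] 2.6618831319682745
```

```bash
cat >> h.py <<'E'
YAW=-0.205
xh=np.array([np.cos(YAW),np.sin(YAW),0]); yh=np.array([-np.sin(YAW),np.cos(YAW),0]); zh=np.array([0,0,1.])
O=np.array([553.,-15.,0])
H=O+122*xh+88*zh
def tabpt(th,r=228,off=6):
    return H+r*(-np.cos(th)*xh+np.sin(th)*zh)+off*(np.sin(th)*xh+np.cos(th)*zh)
E
python3 - <<'E'
from h import *
t0=current_t()
move_l([116,-486,330],vel=250); print(current_t()-t0)
grasp(); print(current_t()-t0,current_grip_width())
p=tabpt(0.74)+8*xh; print(p)
reach([p[0]-10,p[1],p[2]+55],[np.pi,0,YAW]); print(current_t()-t0,current_eef_pos(),current_joints(),current_wrist_force())
s=snapshot('wrist');save(s,'w1')
s=snapshot('scene');save(s,'s1')
E
```

```text
0.5417
1.3083 -0.22032714558660405
[519.39362996  -8.01253608 246.1684552 ]
5.0583 [509.39584325  -8.26272936 301.19242539] [-1.61769571e-02  2.41960381e-01  1.86935943e-01  1.51572885e+00
 -7.09487374e-05 -2.95220212e+00] [ 0.59076945 -0.20075542 -0.18723128]
```

View pics/w1.png

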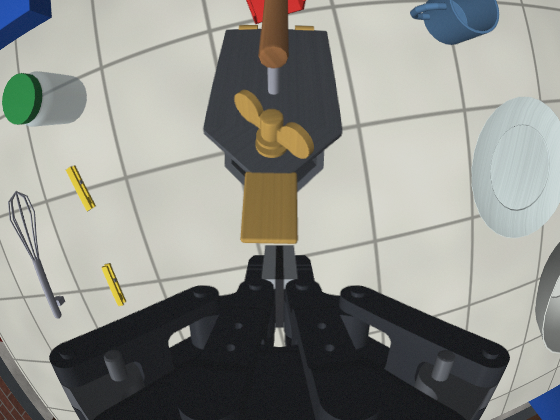

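View pics/s1.png

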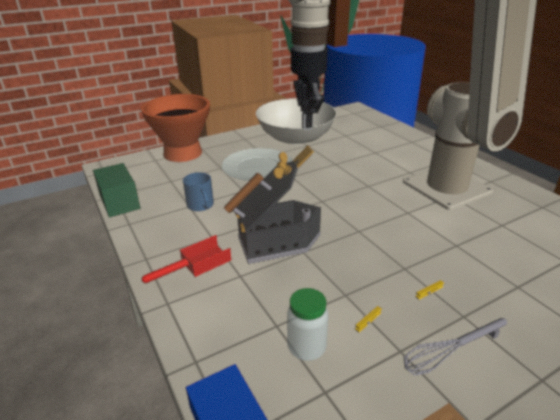

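The fingers are shut and sit just noseward of and above the tab, which the wrist view shows at (270,205). The wings are clear at (250,105) and (295,140). Next I'll push the tab along its arc, watching the force.

Run:
```python
from h import *
t0=current_t()
print(current_tool_rot())
f0=np.array(current_wrist_force())
def tp(th): return tabpt(th,r=230)+np.array([0,0,0])+9*np.sin(th)/np.sin(.74)*xh
p=tp(0.85); move_l(p,vel=150); print(0.85,current_eef_pos(),np.round(current_wrist_force()-f0,1))
for th in [0.75,0.68,0.6,0.5,0.4,0.3,0.2,0.12]:
    move_l(tp(th),vel=100); print(th,round(current_t(),2),np.round(current_eef_pos()-tp(th),1),np.round(current_wrist_force()-f0,1))
s=snapshot('scene');save(s,'s2')
```

```text
[ 3.14156208e+00 -4.60418571e-06 -2.05517732e-01]
0.85 [537.61413474 -11.94748408 264.16014947] [0.2 0.1 0. ]
0.75 6.15 [0.  0.1 1.1] [ 0.7  0.5 -0.7]
0.68 6.47 [ 0.3 -0.   0.6] [ 0.2 -0.6 -1.1]
0.6 6.81 [ 0.3 -0.1  0.3] [ 0.2 -0.8 -0.1]
0.5 7.19 [ 0.2 -0.   0.3] [ 0.3 -0.2  0.1]
0.4 7.58 [ 0.3 -0.   0.3] [ 0.3 -0.   0.1]
0.3 7.96 [ 0.2 -0.   0.3] [ 0.9 -0.7 -0.4]
0.2 8.34 [ 0.2 -0.   0.3] [ 0.1 -0.   0.3]
0.12 8.68 [ 0.  -0.   0.2] [-1.1 -0.3  0.2]
```

View pics/s2.png

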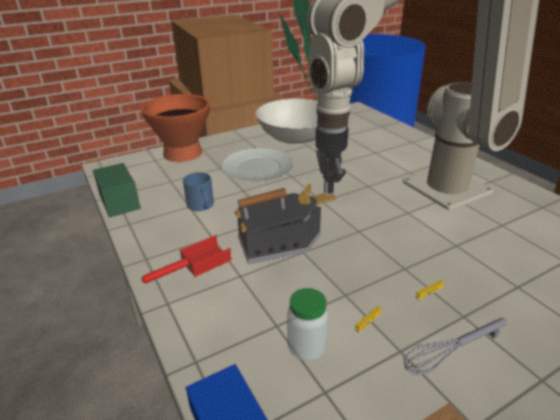

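The door has followed the fingertip down, and the tab is under the finger at (328,197). I'll finish the close in small steps.

Run:
```python
from h import *
f0=np.array(current_wrist_force())
def tp(th): return tabpt(th,r=230)+9*np.sin(th)/np.sin(.74)*xh
z=current_eef_pos()[2]
b=tp(0.0)
for th in [0.09,0.07,0.05,0.035,0.025,0.018,0.012,0.006,0.0,-0.006,-0.012,-.018]:
    q=tp(th); move_l(q,vel=60); f=np.array(current_wrist_force()); print(th,round(current_t(),2),np.round(current_eef_pos(),1),np.round(f,1),np.round(current_eef_pos()-q,1))
    if f[2]>9: break
s=snapshot('wrist');save(s,'w3')
```

```text
0.09 8.99 [449.7   6.5 114.5] [-0.1  0.7 -1.2] [-0.2  0.  -0.2]
0.07 9.24 [448.8   6.6 109.8] [ 0.2 -0.5  0.6] [-0.3  0.  -0.3]
0.05 9.49 [448.1   6.7 105.1] [-0.8  0.2  0.2] [-0.3 -0.  -0.3]
0.035 9.74 [447.8   6.8 101.8] [ 0.1 -0.1 -0.3] [-0.2  0.  -0.2]
0.025 9.99 [447.7   6.9  99.6] [-0.3 -0.5 -0.2] [-0.1  0.  -0.1]
0.018 10.24 [447.5   6.9  98. ] [ 0.1  0.9 -1. ] [-0.1  0.  -0.1]
0.012 10.49 [447.4   6.9  96.7] [-0.3  0.9 -0.8] [-0.1  0.  -0.1]
0.006 10.74 [447.3   7.   95.3] [0.6 0.4 0.1] [-0.1 -0.  -0.1]
0.0 10.99 [447.4   7.   94. ] [-0.4 -0.3 -0. ] [ 0.1 -0.   0. ]
-0.006 11.24 [447.4   7.   93.9] [-2.7  0.6 10.3] [ 0.3 -0.   1.3]
```

View pics/w3.png

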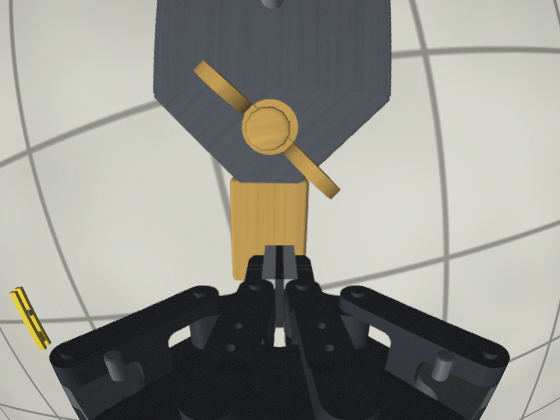

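The tab stopped at z = 93.9 with 10 N, against 94 expected, so the door is shut. In the wrist view the hub is at (270,128) and the wing tips are at (197,65) and (336,194). I'll lift off and measure the screw.

```bash
cat >> h.py <<'E'
def fray(s,u,v):
    M=np.array(s['mtx']);x=(u-M[0,2])/M[0,0];y=(v-M[1,2])/M[1,1];r=np.hypot(x,y)
    d=np.array([np.sin(r)*x/r,np.sin(r)*y/r,np.cos(r)]) if r>1e-9 else np.array([0,0,1.])
    R=np.array(s['R']);return -R.T@np.array(s['t']),R.T@d
def fonz(s,u,v,z):
    c,d=fray(s,u,v); return c+d*(z-c[2])/d[2]
def fproj(s,X):
    c=np.array(s['R'])@np.array(X,float)+np.array(s['t']);a=np.arctan2(np.hypot(c[0],c[1]),c[2]);n=c[:2]/np.hypot(c[0],c[1])
    M=np.array(s['mtx']);return np.array([M[0,2],M[1,2]])+M[0,0]*a*n
E
python3 - <<'E'
from h import *
import pickle
p=current_eef_pos()
move_l([p[0],p[1],165],vel=150)
s=snapshot('wrist');save(s,'w4');sc=snapshot('scene');save(sc,'s4');pickle.dump((s,sc),open('s4.pkl','wb'))
print(current_t(),current_eef_pos(),current_wrist_force())
a=cv2.cvtColor(sc['img'],cv2.COLOR_RGB2BGR)[160:270,225:345]
cv2.imwrite('pics/zs4.png',cv2.resize(a,None,fx=5,fy=5,interpolation=cv2.INTER_CUBIC))
E
```

```text
12.025 [446.35413368   6.96661435 163.60537328] [-0.15249624  0.68236517  0.25469181]
```

View pics/w4.png

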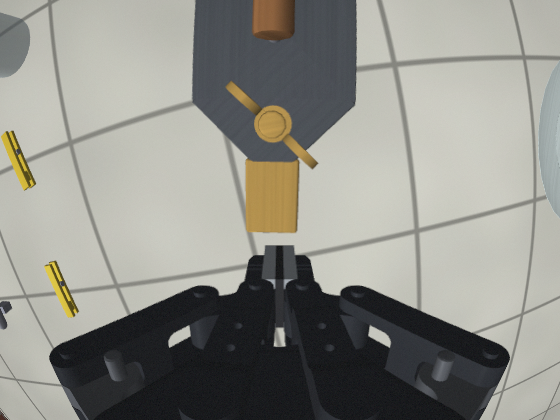

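View pics/zs4.png

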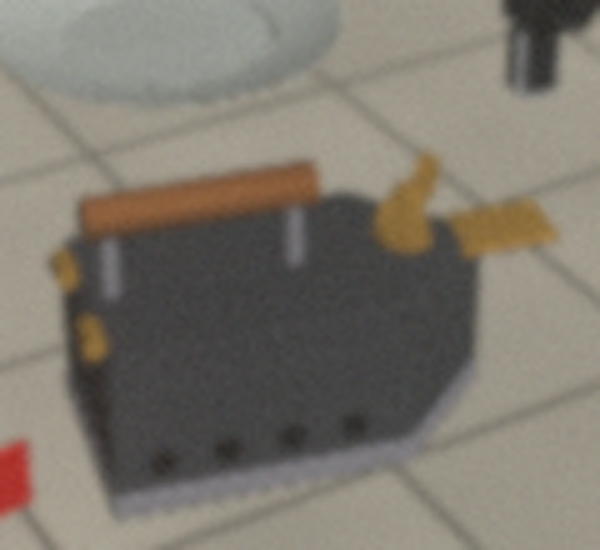

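The door is shut in both views. In the wrist view the hub is at (273,123), with the wing ends at about (229,86) and (314,164).

Run:
```python
from h import *
import pickle
s,sc=pickle.load(open('s4.pkl','rb'))
hub=fonz(s,273,123,122);print('hub',hub,'expected',O-45*xh)
a=fonz(s,229,86,116);b=fonz(s,314,164,116);m=(a+b)/2
print(a,b,np.linalg.norm(a-b),m, 'ang',np.arctan2((a-b)[1],(a-b)[0]))
tab=[fonz(s,u,v,94) for u,v in[(246,232),(297,232),(247,160),(298,161)]];print(np.round(tab,1))
fm=(tab[0]+tab[1])/2;rm=(tab[2]+tab[3])/2;print('axis yaw',np.arctan2(*(rm-fm)[1::-1]), np.arctan2(*(tab[0]-tab[1])[1::-1])-np.pi/2,'screw from tabfront',fm+(242-167)*xh, 'tablen',np.linalg.norm(rm-fm),np.linalg.norm(tab[0]-tab[1]))
print('tcp px',fproj(s,current_eef_pos()), [fproj(s,np.array(current_eef_pos())+np.array([0,0,z])+yh*o) for z in (0,19) for o in (-11,11)])
# refine the hub with scene
print(tri(ray(sc,225+408/5,160+195/5),fray(s,273,123)))
```

```text
hub [511.03402816  -2.3466681  122.        ] expected [508.9422557  -5.8394778   0.       ]
[538.18312153  18.32983426 116.        ] [482.3186841 -21.0997194 116.       ] 68.3778112442288 [510.25090281  -1.38494257 116.        ] ang 0.6146131666739749
[[441.6  32.3  94. ]
 [434.4  -2.7  94. ]
 [490.5  20.1  94. ]
 [483.  -12.8  94. ]]
axis yaw -0.2245070531616847 -0.2040188114709962 screw from tabfront [ 5.11409294e+02 -4.61043197e-01  9.40000000e+01] tablen 50.02496109085979 35.66245374987297
tcp px [280.37998575 261.51282631] [array([302.95968305, 261.40983602]), array([257.78885586, 261.44107857]), array([305.89805052, 279.75710725]), array([255.15003879, 279.80206464])]
(array([510.74778048,  -2.09493461, 117.82622922]), np.float64(0.6172345565577515))
```

Run:
```python
from h import *
import pickle
s,sc=pickle.load(open('s4.pkl','rb'));p=np.array([446.35,6.97,163.6])
for off in (0,11):
  for uv in [(280,246),(262,246),(262,278),(298,278),(248,258),(250,285),(205,288),(190,295),(75,350),(50,360),(50,355),(509,360),(312,258)]:
    c,d=fray(s,*uv); l=((p+off*xh-c)@xh)/(d@xh); X=c+l*d-p
    print(off,uv,'y %.1f z %.1f'%(X@yh,X[2]))
```

```text
0 (280, 246) y 0.1 z -20.0
0 (262, 246) y 9.9 z -20.0
0 (262, 278) y 8.1 z 17.3
0 (298, 278) y -7.7 z 17.3
0 (248, 258) y 16.1 z -4.0
0 (250, 285) y 12.9 z 23.7
0 (205, 288) y 31.5 z 27.3
0 (190, 295) y 36.5 z 33.5
0 (75, 350) y 67.0 z 75.2
0 (50, 360) y 73.1 z 82.6
0 (50, 355) y 74.7 z 80.3
0 (509, 360) y -72.2 z 82.7
0 (312, 258) y -15.8 z -3.9
11 (280, 246) y 0.2 z 6.9
11 (262, 246) y 8.4 z 6.9
11 (262, 278) y 6.9 z 38.0
11 (298, 278) y -6.3 z 38.0
11 (248, 258) y 13.6 z 20.3
11 (250, 285) y 10.8 z 43.4
11 (205, 288) y 26.4 z 46.4
11 (190, 295) y 30.6 z 51.6
11 (75, 350) y 56.1 z 86.5
11 (50, 360) y 61.3 z 92.6
11 (50, 355) y 62.5 z 90.7
11 (509, 360) y -60.2 z 92.7
11 (312, 258) y -13.1 z 20.3
```

Screw axis: about (510.8, -1.8), with two views agreeing to 0.6 mm. The wings lie at 0.615 rad, and their measured span is 68 mm against 70. I'll run stroke 1 on the nose-side wing, with the pad back against the wing and the wrist turning with it.

```bash
cat >> h.py <<'E'
C=np.array([510.8,-1.8,0])
def pose(a,d,z=108,r=25):
    e=np.array([np.cos(a),np.sin(a),0]);n=np.array([-np.sin(a),np.cos(a),0])
    return C+r*e+d*n+z*zh,[np.pi,0,(a+np.pi)%(2*np.pi)-np.pi]
def tang(f,a): # force on tool against the push (along +n)
    return f@np.array([-np.sin(a),np.cos(a),0])
def mp(a,d,z=108,vel=60):
    p,o=pose(a,d,z); move_l(p,o,vel=vel)
def approach(a):
    p,o=pose(a,24,150); reach(p,o); mp(a,24,vel=150); 
def stroke(a0,a1,step,vel=60,lim=6,f0=np.zeros(3),verbose=True):
    N=int(np.ceil((a0-a1)/step))
    for a in np.linspace(a0,a1,N+1)[1:]:
        mp(a,10.5,vel=vel)
        f=np.array(current_wrist_force())-f0;T=tang(f,a)
        if verbose: print('a %.2f t %.2f T %.1f F %s'%(a,current_t(),T,np.round(f,1)))
        if T>lim:
            mp(a+0.02,10.5); f=np.array(current_wrist_force())-f0;print('limit; backed .02, T %.1f'%tang(f,a)); return a
    return None
E
python3 - <<'E'
from h import *
a0=0.615+np.pi
approach(a0); print(current_t(),current_eef_pos(),current_joints()[5],current_wrist_force())
mp(a0,10.5); print(current_t(),current_wrist_force())
s=snapshot('wrist');save(s,'w5')
print(stroke(a0,a0-1.0,0.33))
s=snapshot('wrist');save(s,'w6')
E
```

```text
14.3833 [503.89342046 -35.75839594 107.91320005] -0.6860374733918477 [-0.89817294 -0.20754456  0.93786754]
14.7583 [-0.1259704  -0.55084419  0.28777611]
a 3.51 t 15.21 T 1.5 F [ 0.6 -1.4  0.7]
a 3.26 t 15.61 T 1.2 F [ 0.2 -1.1 -0. ]
a 3.01 t 16.01 T 2.7 F [-0.5 -2.6 -0.1]
a 2.76 t 16.41 T 1.5 F [-0.4 -1.4 -0.3]
None
```

View pics/w5.png

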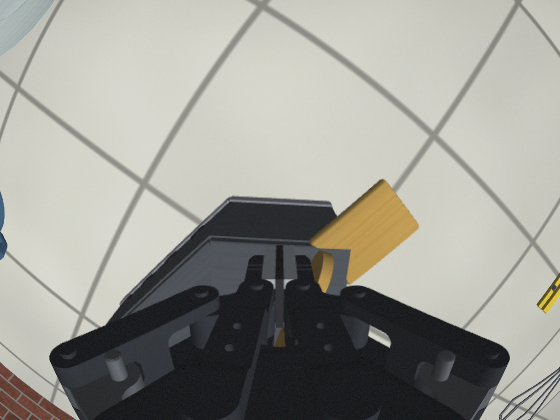

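View pics/w6.png

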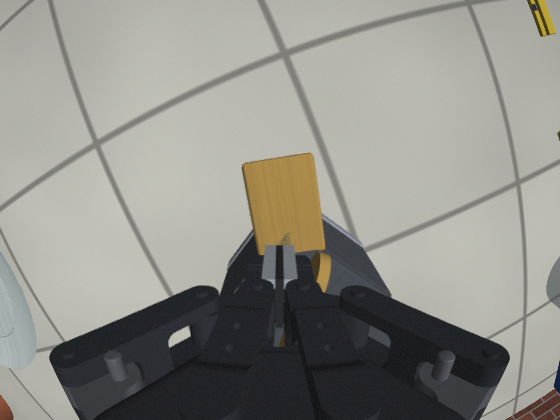

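The wing stays tight against the finger, at (322,270) in both frames, and the push force of 1.5 to 2.7 N fits the 0.04 Nm friction. I'll finish stroke 1 and do stroke 2.

Run:
```python
from h import *
print(stroke(2.757,0.93,0.3,vel=70))
mp(0.93,15); mp(0.93,15,150,vel=150); print('lift',current_t())
a=0.93+np.pi
approach(a); print('down',current_t(),current_wrist_force(),current_joints()[5])
mp(a,10.5)
s=snapshot('wrist');save(s,'w7')
# travel so far 2.83; fast to 5.2
print(stroke(a,a-2.37,0.3,vel=70))
```

```text
a 2.50 t 16.87 T 1.1 F [-0.7 -0.8 -1. ]
a 2.24 t 17.27 T 2.2 F [-1.9 -1.1 -0.7]
a 1.97 t 17.68 T 2.1 F [-2.  -0.6 -1.6]
a 1.71 t 18.09 T 2.4 F [-2.5  0.9 -1. ]
a 1.45 t 18.50 T 1.2 F [-1.2  0.6 -1.2]
a 1.19 t 18.91 T 1.6 F [-1.1  1.6 -0.7]
a 0.93 t 19.32 T 1.8 F [-1.1  1.5 -2. ]
None
lift 20.0
down 23.1833 [ 0.21965621 -0.47142386  1.07351525] -1.0000730356615442
a 3.78 t 24.06 T 2.1 F [ 1.3 -1.7  0.6]
a 3.48 t 24.51 T 2.7 F [ 0.9 -2.5  0.6]
a 3.18 t 24.96 T 1.3 F [-0.5 -1.3 -0.7]
a 2.89 t 25.41 T 1.6 F [-0.8 -1.4 -0.6]
a 2.59 t 25.86 T 1.2 F [-1.3 -0.6 -1.6]
a 2.29 t 26.31 T 0.9 F [-1.7  0.6 -1.7]
a 2.00 t 26.76 T 1.9 F [-2.2  0.2 -1.1]
a 1.70 t 27.21 T 1.7 F [-1.9  1.  -1.2]
None
```

View pics/w7.png

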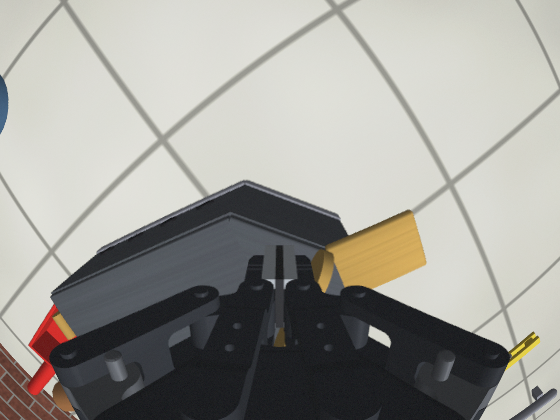

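Stroke 2 engaged the same way. Total travel is now about 5.2 rad, so I'm switching to fine steps to feel for the stop.

Run:
```python
from h import *
a=0.93+np.pi-2.37
r=stroke(a,0.85,0.065,vel=60,lim=5.5)
print(r,current_t())
if r is None:
    mp(0.85,15); mp(0.85,15,150,vel=150)
    s=snapshot('wrist');save(s,'w8')
    a=0.85+np.pi
    approach(a); mp(a,10.5); print(current_t())
```

```text
a 1.64 t 27.46 T 2.0 F [-2.   0.6 -0.9]
a 1.58 t 27.71 T 0.3 F [-0.4  1.6 -0.8]
a 1.52 t 27.96 T 1.3 F [-1.2  1.6 -1.3]
a 1.46 t 28.21 T 1.6 F [-1.6  0.4 -0.3]
a 1.40 t 28.46 T 2.0 F [-1.8  1.3 -1.7]
a 1.34 t 28.71 T 1.7 F [-1.3  1.9 -1.1]
a 1.28 t 28.96 T 1.9 F [-1.6  1.5 -0.8]
a 1.21 t 29.21 T 0.9 F [-0.1  2.3 -1.5]
a 1.15 t 29.46 T 1.8 F [-1.1  1.8 -2.7]
a 1.09 t 29.71 T 0.7 F [ 0.1  1.7 -1.8]
a 1.03 t 29.96 T 1.9 F [-1.   2.  -1.3]
a 0.97 t 30.21 T 1.6 F [-0.1  2.6 -1.5]
a 0.91 t 30.46 T 2.3 F [-1.6  1.6 -1.7]
a 0.85 t 30.71 T 1.5 F [-1.1  1.  -1.4]
None 30.7083
35.0
```

Run:
```python
from h import *
a=0.85+np.pi
r=stroke(a,0.85,0.07,vel=60,lim=5.5)
print(r,current_t())
s=snapshot('wrist');save(s,'w9')
```

```text
a 3.92 t 35.25 T 0.7 F [ 0.2 -0.7  1. ]
a 3.85 t 35.50 T 1.9 F [ 1.8 -0.9  0.7]
a 3.78 t 35.75 T 1.7 F [ 0.5 -1.8  0.8]
a 3.71 t 36.00 T 1.6 F [ 0.8 -1.4  0.8]
a 3.64 t 36.25 T 2.0 F [ 0.3 -2.1 -0.1]
a 3.57 t 36.50 T 1.7 F [ 1.  -1.4  0.7]
a 3.50 t 36.75 T 2.1 F [ 0.8 -1.9  0.4]
a 3.43 t 37.00 T 1.9 F [-0.  -2.   0.2]
a 3.36 t 37.25 T 1.6 F [ 1.5 -1.3 -1.5]
a 3.29 t 37.50 T 1.9 F [-0.2 -1.9 -1. ]
a 3.22 t 37.75 T 1.3 F [-0.3 -1.3 -0.2]
a 3.15 t 38.00 T 2.2 F [ 0.7 -2.2 -1. ]
a 3.08 t 38.25 T 2.1 F [-0.1 -2.1 -1.8]
a 3.01 t 38.50 T 0.6 F [ 0.4 -0.7 -2.1]
a 2.94 t 38.75 T 2.2 F [-1.8 -1.9 -1.2]
a 2.87 t 39.00 T 2.4 F [-0.9 -2.2 -1.6]
a 2.80 t 39.25 T 1.5 F [-0.7 -1.3 -0.9]
a 2.73 t 39.50 T 2.0 F [-0.8 -1.9 -1.3]
a 2.67 t 39.75 T 1.4 F [-1.7 -0.7 -2. ]
a 2.60 t 40.00 T 1.7 F [-2.2 -0.7 -1.5]
a 2.53 t 40.25 T 2.0 F [-1.9 -1.2 -1.5]
a 2.46 t 40.50 T 2.9 F [-2.6 -1.5 -1.6]
a 2.39 t 40.75 T 2.1 F [-1.9 -1.  -1.2]
a 2.32 t 41.00 T 1.9 F [-1.8 -0.9 -2.2]
a 2.25 t 41.25 T 1.3 F [-1.7  0.1 -1.5]
a 2.18 t 41.50 T 1.2 F [-1.8  0.4 -1.4]
a 2.11 t 41.75 T 2.4 F [-2.9  0.2 -1.4]
a 2.04 t 42.00 T 2.3 F [-2.7  0.2 -1.6]
a 1.97 t 42.25 T 4.8 F [-5.  -0.6 -0.2]
a 1.90 t 42.50 T 7.3 F [-7.1 -1.9  1.6]
limit; backed .02, T 6.9
1.897197551196598 42.75
```

View pics/w9.png

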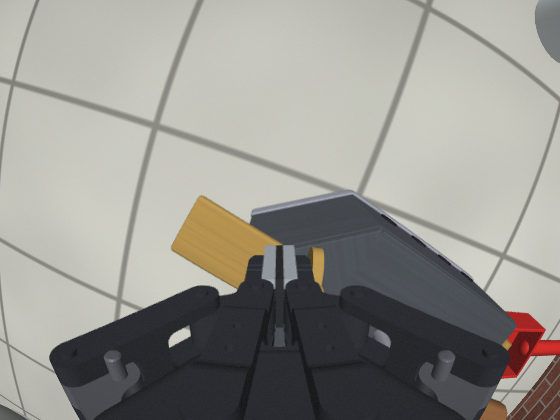

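The resistance rose from about 2 N to 7 N over the last two steps, at 8.1 rad of total travel. That suggests the solid stop. I'll back off, lift clear and check the wing angle and height.

Run:
```python
from h import *
import pickle
mp(1.92,17); mp(1.92,17,150,vel=150)
p=C-75*xh+165*zh+0*yh
p,o=pose(1.92,17,150)
move_l(p+np.array([-60,30,20]),vel=200)
s=snapshot('wrist');save(s,'w10');sc=snapshot('scene');save(sc,'s10');T=snapshot('top');save(T,'t10');pickle.dump((s,sc,T),open('s10.pkl','wb'))
print(current_t(),current_eef_pos(),current_wrist_force())
a=cv2.cvtColor(sc['img'],cv2.COLOR_RGB2BGR)[160:270,225:345]
cv2.imwrite('pics/zs10.png',cv2.resize(a,None,fx=5,fy=5,interpolation=cv2.INTER_CUBIC))
b=cv2.cvtColor(T['img'],cv2.COLOR_RGB2BGR)[140:260,230:340]
cv2.imwrite('pics/zt10.png',cv2.resize(b,None,fx=5,fy=5,interpolation=cv2.INTER_CUBIC))
```

```text
44.1417 [426.92087997  45.60652106 169.44641093] [ 0.13179768  0.27090192 -0.41255727]
```

View pics/zs10.png

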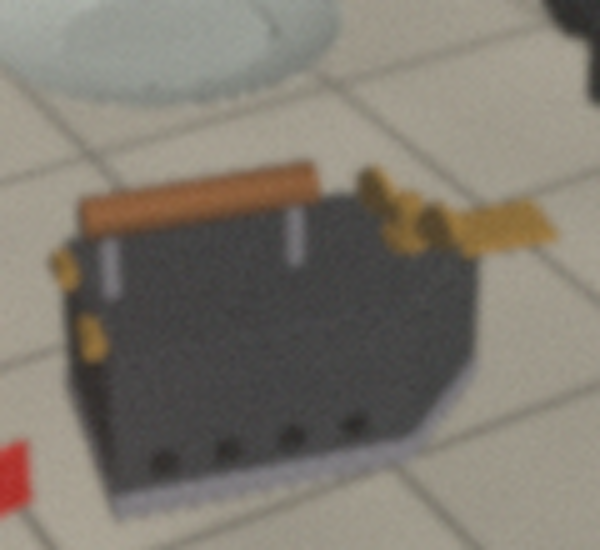

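View pics/zt10.png

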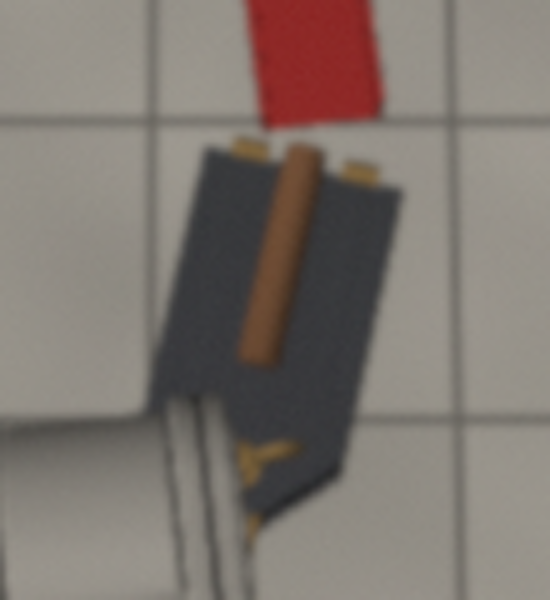

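View pics/w10.png

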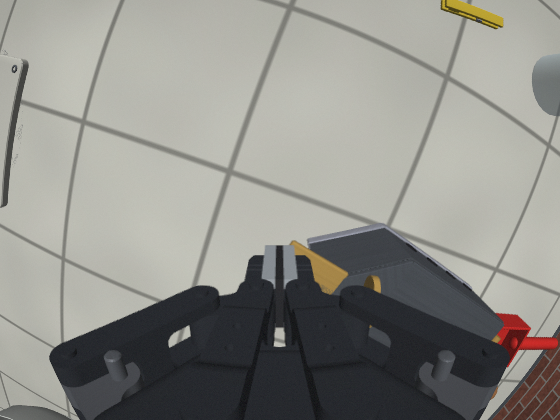

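Run:
```python
from h import *
import pickle
s,sc,T=pickle.load(open('s10.pkl','rb'))
for z in (112.5,115,118):
    f=lambda x,y:onz(sc,225+x/5,160+y/5,z)
    a=f(375,187);b=f(437,223);m=(a+b)/2
    print(z,a,b,'centre',m,'sep',np.linalg.norm(a-b),'ang',np.arctan2((a-b)[1],(a-b)[0]))
print('hubtop px home/loose, zoom', (proj(sc,C+119*zh)-[225,160])*5,(proj(sc,C+124*zh)-[225,160])*5)
for an in (1.9,1.95,2.0,2.05,1.75):
    e=np.array([np.cos(an),np.sin(an),0]); print(an,[np.round((proj(sc,C+112.5*zh+sg*22.5*e)-[225,160])*5) for sg in (1,-1)])
```

```text
112.5 [515.89140362 -23.78671393 112.5       ] [507.50132205  19.71676517 112.5       ] centre [511.69636283  -2.03497438 112.5       ] sep 44.305148256362315 ang -1.3802754696693873
115 [518.03764107 -20.37923243 115.        ] [509.68401801  22.93520535 115.        ] centre [513.86082954   1.27798646 115.        ] sep 44.11262334231371 ang -1.380275469669387
118 [520.61312602 -16.29025464 118.        ] [512.30325317  26.79733356 118.        ] centre [516.45818959   5.25353946 118.        ] sep 43.88159344545538 ang -1.3802754696693846
hubtop px home/loose, zoom [407.65125152 193.27082981] [407.8564282  184.59624787]
1.9 [array([444., 221.]), array([372., 189.])]
1.95 [array([445., 220.]), array([371., 190.])]
2.0 [array([446., 219.]), array([369., 191.])]
2.05 [array([447., 217.]), array([368., 192.])]
1.75 [array([439., 223.]), array([377., 186.])]
```

The wing midpoint, cast onto z = 112.5 (the home height), lands at (511.7, -2.0). That is 0.9 mm from the axis, so the height matches home. The force rise was gradual, though, so I'll do one light re-push and watch whether the actual finger position stalls.

Run:
```python
from h import *
def adv(a):  # actual finger position along n at command a, relative to wing frame angle of 1.9
    n=np.array([-np.sin(1.9),np.cos(1.9),0]); return (np.array(current_eef_pos())-C)@n
p,o=pose(1.98,17,150); move_l(p,o,vel=200); mp(1.98,17,vel=150); print(current_t())
n=np.array([-np.sin(1.9),np.cos(1.9),0])
for k,d in enumerate([12.5,11.5,10.5,9.5,8.5,7.5]):
    mp(1.9,d); 
    q,_=pose(1.9,d); f=np.array(current_wrist_force());T=f@n
    print('d %.1f actual %.2f T %.1f t %.2f'%(d,(np.array(current_eef_pos())-C)@n,T,current_t()))
    if T>8: break
```

```text
45.075
d 12.5 actual 12.97 T 3.8 t 45.33
d 11.5 actual 12.75 T 5.6 t 45.58
d 10.5 actual 12.60 T 8.2 t 45.83
```

The finger stalled: 2 mm more command moved it only 0.37 mm while the force rose to 8 N. The screw is against its solid stop. I'll retreat clear, take a last look and hand in.

Run:
```python
from h import *
mp(1.9,17); mp(1.9,17,150,vel=150)
p,o=pose(1.9,17,150); move_l(p+np.array([-60,30,50]),vel=200)
s=snapshot('scene');save(s,'s11');print(current_t(),current_wrist_force(),current_eef_pos())
a=cv2.cvtColor(s['img'],cv2.COLOR_RGB2BGR)[160:270,225:345]
cv2.imwrite('pics/zs11.png',cv2.resize(a,None,fx=5,fy=5,interpolation=cv2.INTER_CUBIC))
```

```text
47.1417 [-0.14573167  0.16274706  0.12284896] [426.90194317  46.15836877 199.0154751 ]
```

View pics/s11.png

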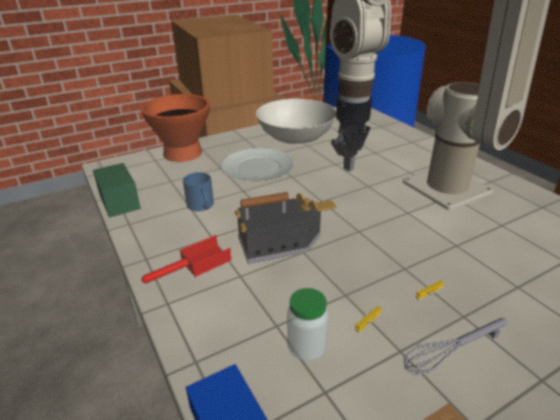

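View pics/zs11.png

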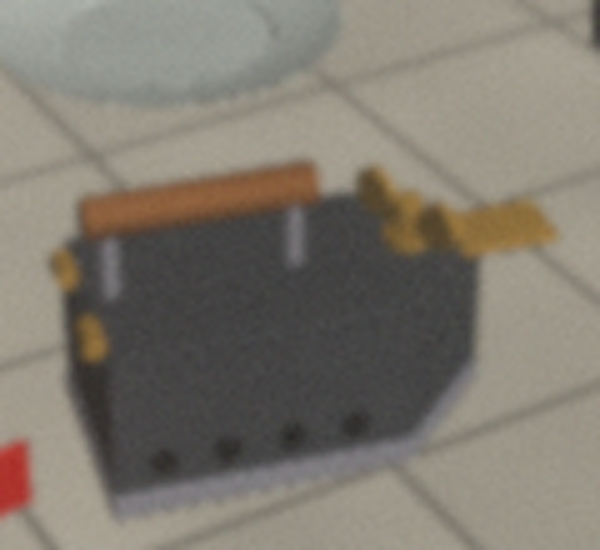

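The door is shut and the wings stand where they did before the re-push, at (375,187) and (437,222) in the zoom. The robot is clear at (348,165), and the scoop, mug, jar, pegs, whisk and tray look unmoved.

```bash
python3 -c "
from rig import *
close_job(); print(current_t())"
```

```text
the job is handed in; nothing more can be done
the job is handed in; nothing more can be done
```

The iron's top door is shut and the wing screw is turned to its stop. I handed the job in at about 47 s, with the arm clear and nothing else on the ledge visibly moved.

- **Door:** I pushed the thumb tab down along its arc with the shut fingertips. It stopped at z = 93.9 mm (94 expected) with about 10 N.
- **Screw:** Three clockwise pushing strokes on the wings took about 2 N each and turned it about 8.1–8.3 rad in all. Resistance then rose to about 7 N.
- **Stop check:** In a light re-push, 2 mm more command moved the finger only 0.37 mm while the force rose to 8 N, so I stopped there. In the pictures the wing height matches the home height to within about 1 mm, and the wings stood at the same place before and after the re-push.
- **Disagreement:** The final wing angle was 1.76 rad by camera but 1.90 rad by finger command. I put this down to where the finger touches the wing. The screw's start angle was never measured directly, so "fully home" rests on the stall and the height.

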